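# Draw the spring tester to its mark and hold

## Robot

A 7-joint arm with a two-finger parallel gripper is mounted at the origin on the work surface. World frame = base frame: x ahead of the robot, y to its left, z up, the work surface at z = 0. Lengths are in m, angles in rad, forces in N, time in s.
With the tool pointing down it reaches from about 0.425 to 0.825 m from the base axis. Payload 3.6 kg.
Tool frame: the origin (TCP) lies on the front face of the gripper's body, between the roots of the fingers; the fingertips stand 73 mm ahead of it and the grasp point (between the pads) lies 54 mm ahead of it; x points along the fingers, y is the direction in which the jaws open and shut, and the axes are right-handed (so a half turn about x gives the same grasp; the last joint's range is limited). The gripper opens to 85 mm and grips with 20 to 120 N. Pads are 22 mm wide; open, the fingers measure 114 mm over their backs; the gripper's body (76 mm by 85 mm) begins 54 mm behind the grasp point. The pads swing forward as they close: fully open they stand 13 mm farther back than shut.
Start: joints at [-1.183, 0.615, -0.013, 1.423, 0.008, 1.103, -0.04], TCP at [0.261, 0.595, 0.304] pointing down, gripper open.
Joint ranges: [-3.12, 3.12], [-0.3, 2.06], [-1.34, 1.32], [0.26, 2.42], [-1.36, 4.5], [0.01, 1.98], [-2.84, 2.84]. Speed limits (rad/s): [2.79, 2.79, 3.14, 3.14, 3.14, 3.14, 3.14].

## Interface

Orientations are given as a 3x3 rotation matrix whose columns are the frame's x, y, z axes.
In Python, from workcell import * gives the robot as it stands.
- The arm moves only by the tool apply_moves, never from a script. Its argument "plan" is a list that holds one entry, the list of rows, each a list of 7 numbers: the shift along the tool's x, y, z as a fraction of full scale, then the turn, a rotation vector about the tool's x, y, z as a fraction of full scale, then the opening, from 0 (shut) to 1 (fully open). A call has 1 to 12 rows; each row is the pose to reach, as a shift and turn from the pose commanded when the call began, along the tool's axes at that moment, turning the shorter way round; what a row does not reach only later rows make up. Full scale, the value 1, is 250 mm for a shift and 180 degrees for a turn. A row lasts 1/12 s, in which the tool goes at most 41.7 mm and 7.16 degrees, less where a joint would pass 70% of its speed; a pose out of reach is approached as far as the arm can. A call with a number of a shift or a turn outside -1 to 1 is refused whole. A call with a gripper value outside its range is refused whole. The fingers move at their own pace and stop on an object; "grip_force" is the grip in N (left out, the last holds). Time passes only in rows, so rows that repeat a pose let the fingers close. It gives the time, the measured TCP pose, the force and the opening at its end, in the units of the state.
- get_obs(): the state, without advancing time (a new reading comes with each control period).
- read_camera(name): name is "scene" or "top" or "wrist"; returns (picture, depth): 384x512x3 uint8, blue, green, red; 384x512 float32, m along the optical axis (not along the pixel's ray), 0 where there is no reading.
- calibration(name): a dict with "mtx" (3x3 intrinsics, pixels), "R" (3x3) and "t" (3): a world point X has camera coordinates R X + t. Camera axes: x right, y down, z forward; pixel columns grow to the right and rows downward; lengths in m; the calibration is good to about 2 mm. A picture is of the moment at which its call begins: read the wrist's pose just before it. calibration takes no time and is no camera call; for the wrist camera it gives the pose at the moment of the call.
- sign_off(): hands the job in, once; it reports no verdict.
The state is a dict: "t": time; "qpos": joint angles; "joint_vel": joint speeds; "tau": joint torques, N m; "position": TCP position; "orientation": TCP orientation; "force": force on the tool from outside, world axes, zero at the start; "torque": the same for the moment, N m; "gripper_width": finger opening in m.
Only numpy, scipy, OpenCV 4.12 (cv2) and the standard library are available. Lean on these libraries where they do the work, as an engineer would, in place of code of your own. Each camera call takes 0.05 s, during which the arm holds its last target. There are 200 camera calls.

## Task

Take a reading on the spring tester: with the carriage at home, press the console's keys one at a time, first the small round one, then the oblong one, then the large round one, letting each come back up. Then take the carriage's upright post, draw the carriage out against its spring until its pointer lines up with the blade of the mark rider, and finish with the gripper still holding it there, steady; do not let go. Leave the other things on the bench where they are.

Things in the scene. Friction and masses are not known exactly. Their poses are not given: they have to be found in the camera images.
- tester: Spring tester, fixed. Grey base plate 340 x 140 x 12 mm with two guide rods between end blocks 52 mm tall, then a brass tube that hides the spring. Origin on the bench by the plate's centre; +x along the rods towards the tube, z up. The carriage at home is 20 mm to +x of it and draws out along -x (roughly to the robot).
- carriage: Spring-return carriage: steel block 50 (x) x 56 x 26 mm; on it an upright black post, 22 mm in diameter, top 113 mm above the bench, clear to pinch from above (nearby parts stay below 55 mm). Origin at the block's centre, 34 mm up, under the post; axes as the tester's. Draws out along the tester's -x, up to 130 mm. Spring: 3 N at home, plus 0.8 N per 10 mm; let go, it slides home.
- post_grip (a point): Point on the axis of the carriage's post, 89 mm above the bench, a good height to pinch it (the post's top is 24 mm higher).
- pointer (a point): Tip of the carriage's pointer, a steel fin 4 mm thick (x), on the carriage's left (+y) side, at the carriage's own x; 47 mm above the bench.
- mark_rider: The mark: dark steel rider 18 x 22 mm, 34 mm tall, fixed on the white scale along the left (+y) side of the tester, with a 4 mm thick blade pointing at the carriage. Origin at its foot, 12 mm above the bench, at the blade's x; axes as the tester's. It stands 45 to 95 mm along the tester's -x from the pointer's home, different every time.
- mark (a point): Top of the tip of the rider's blade, 47 mm above the bench. The pointer passes 2 mm in front of it; the carriage is at the mark when pointer and mark have the same x in the tester's frame (their y differs by about 2 mm there).
- console: Grey readout console fixed on the bench, 150 (x) x 210 (y) x 45 mm, origin at the centre of its underside, z up. A dark display runs along its far (+x) half; three white keys in black square surrounds stand in a row along y on its near (-x) half, 60 mm apart, in an order that changes.
- key_small_top (a point): Centre of the top face of the small round key, 16 mm across; white, 63 mm above the bench when up, standing 13 mm above its 46 mm square surround.
- key_small (a joint): How far the small round key, 16 mm across is pressed, m: 0 up, 0.006 fully down. Spring return: about 1.5 N to start, 4.5 N fully down; counts as pressed beyond 0.004.
- key_bar_top (a point): Centre of the top face of the oblong key, 16 x 36 mm (long side along the console's y); white, 63 mm above the bench when up, standing 13 mm above its 46 mm square surround.
- key_bar (a joint): How far the oblong key, 16 x 36 mm (long side along the console's y) is pressed, m: 0 up, 0.006 fully down. Spring return: about 1.5 N to start, 4.5 N fully down; counts as pressed beyond 0.004.
- key_large_top (a point): Centre of the top face of the large round key, 34 mm across; white, 63 mm above the bench when up, standing 13 mm above its 46 mm square surround.
- key_large (a joint): How far the large round key, 34 mm across is pressed, m: 0 up, 0.006 fully down. Spring return: about 1.5 N to start, 4.5 N fully down; counts as pressed beyond 0.004.
- screwdriver: Bystander, leave alone: loose red-handled screwdriver, 190 mm, lying along its x beside the tester's right edge.
- wrench: Bystander, leave alone: loose steel wrench, 160 mm, lying on the robot's side of the console.
- cell: Bystander, leave alone: loose red upright cylinder, 26 mm across, 65 mm tall, behind the console; origin at its foot.
- oil: Bystander, leave alone: loose white bottle with black cap, 36 mm across, 100 mm tall, beside the far right end of the tester; origin at its foot.
- bushing: Bystander, leave alone: loose brass ring, 24 mm across, 20 mm tall, standing on the tester's base plate beside the brass tube.
- bit_case: Bystander, leave alone: loose open yellow bit case, 120 x 80 x 30 mm, left of the console.
- socket: Bystander, leave alone: loose steel socket, 22 mm across, 30 mm tall, standing on the console's top just right of the display.

How it is judged:
By the outcome, as a careful person would: the job done as asked, in the order asked, and still so for the second after the job is handed in, while the arm keeps its last pose, push and grip.
It also fails if it takes over 64 s, if anything falls off the work surface, if the arm or the gripper's body presses on something with over 40 N, if the wrist force passes 120 N, or if a joint passes its speed limit or range.

## Working session

There is one attempt and no reset: what is moved stays moved. The work goes in short steps, Python scripts to look and compute and a tool call to move; the robot and the scene stay as the last step left them, time stands still between calls to the robot, and variables do not carry over. Pictures are saved under pics/ and viewed, about 8 in all and at most 12, crops included, and the job is handed in when it is done.

Besides the shell and the picture viewer there is one more tool, called after "Emit:" as name([rows], argument=value, ...), one row to a line, values as JSON. apply_moves: Moves the arm, as the interface text tells. Shift numbers are shares of 250 mm and turn numbers shares of 180 degrees, none past 1 either way. Its arguments: {"type":"object","properties":{"plan":{"type":"array"},"grip_force":{"type":"number"}},"required":["plan"]}

```bash
mkdir -p pics; cat > h.py <<'E'
from workcell import *
import numpy as np, cv2
def cal(n):
    c=calibration(n); return np.array(c["mtx"]),np.array(c["R"]),np.array(c["t"])
def ray(c,u,v):
    K,R,t=c; d=R.T@np.linalg.inv(K)@np.array([u,v,1.]); return -R.T@t,d
def onz(c,u,v,z):
    o,d=ray(c,u,v); return o+d*(z-o[2])/d[2]
def dep(c,u,v,D):
    K,R,t=c; return R.T@(np.linalg.inv(K)@np.array([u,v,1.])*D[int(v),int(u)]-t)
def snap(n,f):
    c=cal(n); im,D=read_camera(n); cv2.imwrite(f"pics/{f}.png",im); np.savez(f"pics/{f}.npz",im=im,D=D,K=c[0],R=c[1],t=c[2]); return c,im,D
def load(f):
    z=np.load(f"pics/{f}.npz"); return (z["K"],z["R"],z["t"]),z["im"],z["D"]
E
python3 - <<'E'
from h import *
o=get_obs(); print(o["t"],np.round(o["position"],4),np.round(o["orientation"],3),o["gripper_width"])
for n in("scene","top","wrist"):
    c,im,D=snap(n,n+"0"); print(n,np.round(-c[1].T@c[2],3))
a=[cv2.imread(f"pics/{n}0.png") for n in("top","scene")]
E
```

```text
0.0 [0.2611 0.5946 0.3027] [[-0.001  0.402  0.916]
 [-0.002  0.916 -0.402]
 [-1.    -0.003  0.   ]] 0.08544157443532294
scene [ 1.421 -0.041  0.863]
top [0.346 0.057 1.164]
wrist [0.196 0.623 0.373]
```

View pics/top0.png

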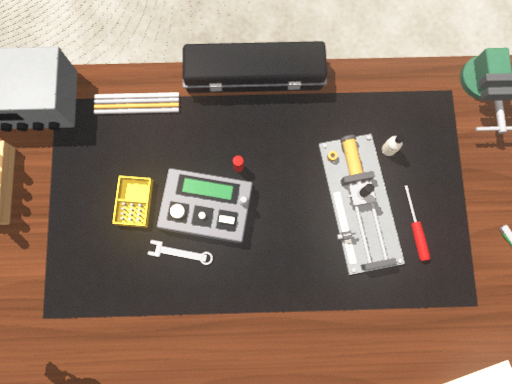

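View pics/scene0.png

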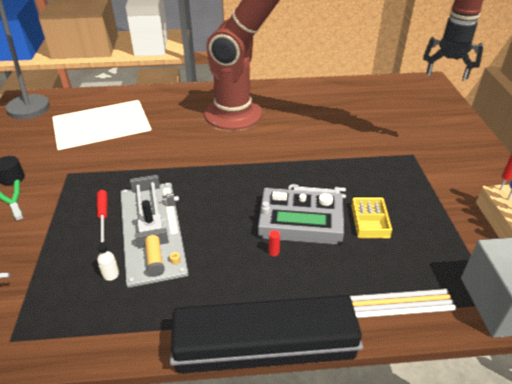

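The top view shows the console with its keys: large round at about (177,211), small at (202,215) and oblong at (227,220). The tester has its post at about (366,190) and the rider near (346,236). The scene view shows the same things from the far side.

```bash
python3 - <<'E'
from h import *
def blobs(f,box,th,z,amin):
    c,im,D=load(f); x0,y0,x1,y1=box
    m=(im[y0:y1,x0:x1].min(2)>th).astype(np.uint8)
    n,l,s,ct=cv2.connectedComponentsWithStats(m)
    for i in range(1,n):
        if s[i,4]>=amin:
            u,v=ct[i]+[x0,y0]; print(f,np.round([u,v],1),s[i,2:],"z63",np.round(onz(c,u,v,z),4)[:2],"depth",np.round(dep(c,round(u),round(v),D),3))
blobs("top0",(165,198,243,234),200,.063,8)
blobs("scene0",(262,186,346,212),200,.063,8)
c,im,D=load("top0")
# console outline via depth height
K,R,t=c
v,u=np.mgrid[0:384,0:512]; P=np.stack([u,v,np.ones_like(u)],-1)@np.linalg.inv(K).T*D[...,None]
W=(P-t)@R
np.save("pics/W.npy",W)
H=W[...,2]
m=((H>.035)&(H<.055)); m[:, :150]=0; m[:,260:]=0; m[:160]=0;m[250:]=0
pts=W[m][:,:2].astype(np.float32); print("console",cv2.minAreaRect(pts))
m=(H>.09)&(H<.13); m[:, :350]=0; m[:,380:]=0; m[:170]=0;m[210:]=0
print("post top",W[m].mean(0),m.sum(), H[m].max())
a=cv2.resize(im[125:280,310:440],None,fx=4.5,fy=4.5,interpolation=cv2.INTER_CUBIC)[:600]
cv2.imwrite("pics/a.png",a)
E
```

```text
top0 [204.  215.5] [  78   36 1144] z63 [0.5191 0.1517] depth [0.518 0.152 0.061]
top0 [176.6 210.6] [ 14  14 161] z63 [0.5326 0.2167] depth [0.532 0.216 0.063]
top0 [201.4 214.8] [ 7  7 37] z63 [0.5209 0.1578] depth [0.52  0.159 0.065]
top0 [226.3 219. ] [ 16   9 107] z63 [0.5095 0.0989] depth [0.509 0.1   0.064]
scene0 [321.4 193. ] [ 51  19 318] z63 [0.517 0.206] depth [0.493 0.211 0.042]
scene0 [279.4 195. ] [ 14   9 110] z63 [0.5153 0.096 ] depth [0.513 0.095 0.061]
scene0 [302.7 196.5] [ 6  8 35] z63 [0.5264 0.1552] depth [0.526 0.156 0.064]
scene0 [266.1 205.7] [ 7 11 53] z63 [0.5529 0.0576] depth [0.564 0.056 0.072]
console ((0.5685226917266846, 0.1495712250471115), (0.21066853404045105, 0.18842151761054993), 78.71045684814453)
post top [ 0.56454207 -0.23007635  0.10871201] 92 0.11528495099983053
```

View pics/a.png

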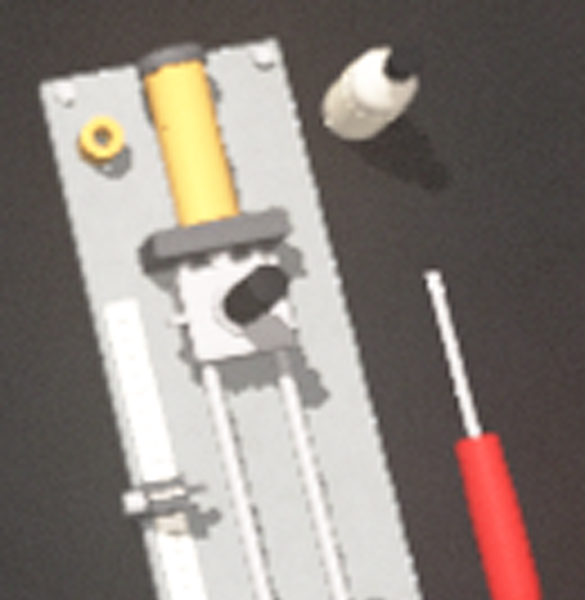

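The crop shows the pointer at the carriage's left, about (178,320). The rider's blade tip is near (200,490), and the rods run up and to the left at a yaw of roughly 13°. I'll move towards the small key with the fingers closed, turning the jaws to the tester's direction on the way.

Emit:
apply_moves([
  [[0.2, -0.8, 1, 0.293, 0, 0, 0], [0.2, -0.8, 1, 0.293, 0, 0, 0], [0.2, -0.8, 1, 0.293, 0, 0, 0], [0.2, -0.8, 1, 0.293, 0, 0, 0], [0.2, -0.8, 1, 0.293, 0, 0, 0], [0.2, -0.8, 1, 0.293, 0, 0, 0], [0.2, -0.8, 1, 0.293, 0, 0, 0], [0.2, -0.8, 1, 0.293, 0, 0, 0], [0.2, -0.8, 1, 0.293, 0, 0, 0], [0.2, -0.8, 1, 0.293, 0, 0, 0]],
])

```text
t: 0.98
position: [0.4108, 0.3092, 0.2537]
orientation: [[-0.0, 0.973, 0.23], [-0.001, 0.23, -0.973], [-1.0, -0.001, 0.001]]
force: [-0.8, 1.1, -0.2]
gripper_width: -0.0002
```

```bash
cat >> h.py <<'E'
def go(p):
    "fractions of full scale in tool axes from here to TCP world position p"
    o=get_obs(); R=np.array(o["orientation"]); d=np.array(p)-o["position"]
    print("t",round(o["t"],2),"at",np.round(o["position"],4),"yaw",round(np.degrees(np.arctan2(R[1,1],R[0,1])),2),"q",np.round(o["qpos"],2)); print("rows",np.round(R.T@d/.25,3),"F",np.round(o["force"],1),"w",round(o["gripper_width"],4))
E
python3 -c "
from h import *
go([.522,.157,.19])"
```

```text
t 0.98 at [0.4108 0.3092 0.2537] yaw 13.27 q [-0.85  0.48  0.24  1.88 -0.15  0.8  -0.3 ]
rows [0.255 0.293 0.694] F [-0.8  1.1 -0.2] w -0.0002
```

Emit:
apply_moves([
  [[0.2, 0.293, 0.694, 0, 0, 0, 0], [0.2, 0.293, 0.694, 0, 0, 0, 0], [0.2, 0.293, 0.694, 0, 0, 0, 0], [0.2, 0.293, 0.694, 0, 0, 0, 0], [0.2, 0.293, 0.694, 0, 0, 0, 0], [0.2, 0.293, 0.694, 0, 0, 0, 0], [0.2, 0.293, 0.694, 0, 0, 0, 0]],
])

```text
t: 1.57
position: [0.5222, 0.1598, 0.2033]
orientation: [[-0.001, 0.972, 0.233], [0.0, 0.233, -0.972], [-1.0, -0.001, -0.0]]
force: [0.0, 1.4, -0.2]
gripper_width: -0.0001
```

```bash
python3 - <<'E'
from h import *
go([.522,.157,.14])
c,im,D=snap("wrist","w1")
print(np.round(-c[1].T@c[2],3),np.round(c[1][2],2))
m=(im.min(2)>200).astype(np.uint8)
n,l,s,ct=cv2.connectedComponentsWithStats(m)
for i in range(1,n):
    if s[i,4]>300:
        u,v=ct[i]; print(np.round(ct[i]),s[i],np.round(onz(c,u,v,.063),4),np.round(dep(c,u,v,D),4))
E
```

```text
t 1.57 at [0.5222 0.1598 0.2033] yaw 13.47 q [-0.47  0.59  0.21  1.85 -0.17  0.73  0.07]
rows [ 0.253 -0.003  0.011] F [ 0.   1.4 -0.2] w -0.0001
[0.506 0.229 0.273] [ 0.06 -0.27 -0.96]
[197.  22.] [ 170    0   57   44 1153] [0.4639 0.2637 0.063 ] [0.4526 0.2729 0.0069]
[161. 107.] [ 120   31   79  153 3147] [0.4506 0.2101 0.063 ] [0.436  0.2051 0.0079]
[289. 129.] [ 264  104   51   51 2042] [0.5335 0.2157 0.063 ] [0.5336 0.2156 0.062 ]
[251. 208.] [240 196  22  24 391] [0.5219 0.1573 0.063 ] [0.5219 0.1574 0.0633]
```

View pics/w1.png

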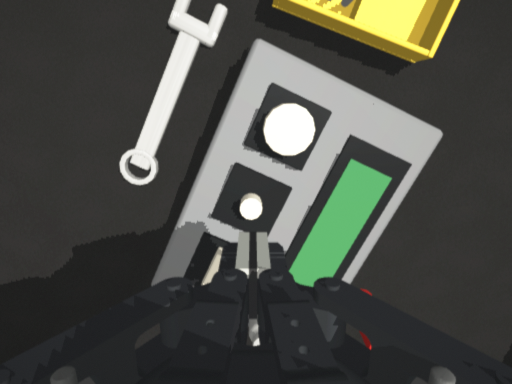

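The wrist view shows the small key at (251,208) and the large key at (289,129). Both measure 63 mm high, and the layout agrees with the top view. I'll press the small key.

Emit:
apply_moves([
  [[0.2, -0.003, 0.011, 0, 0, 0, 0], [0.26, -0.003, 0.011, 0, 0, 0, 0], [0.275, -0.003, 0.011, 0, 0, 0, 0], [0.285, -0.003, 0.011, 0, 0, 0, 0], [0.291, -0.003, 0.011, 0, 0, 0, 0], [0.291, -0.003, 0.011, 0, 0, 0, 0], [0.291, -0.003, 0.011, 0, 0, 0, 0], [0.291, -0.003, 0.011, 0, 0, 0, 0]],
])

```text
t: 2.28
position: [0.5223, 0.1582, 0.1326]
orientation: [[0.003, 0.972, 0.235], [0.002, 0.235, -0.972], [-1.0, 0.003, -0.001]]
force: [-1.9, 2.4, 2.3]
gripper_width: 0.0001
```

Emit:
apply_moves([
  [[0.008, 0, 0, 0, 0, 0, 0], [0.012, 0, 0, 0, 0, 0, 0], [0.012, 0, 0, 0, 0, 0, 0], [0.012, 0, 0, 0, 0, 0, 0]],
])

```text
t: 2.62
position: [0.5225, 0.158, 0.1296]
orientation: [[0.003, 0.972, 0.235], [0.002, 0.235, -0.972], [-1.0, 0.003, -0.001]]
force: [-2.6, 1.5, 9.8]
gripper_width: -0.0004
```

Emit:
apply_moves([
  [[-0.14, 0, 0, 0, 0, 0, 0], [-0.14, 0, 0, 0, 0, 0, 0], [-0.14, 0, 0, 0, 0, 0, 0], [-0.14, -0.103, 0.218, 0, 0, 0, 0], [-0.14, -0.103, 0.218, 0, 0, 0, 0], [-0.14, -0.103, 0.218, 0, 0, 0, 0], [-0.05, -0.103, 0.218, 0, 0, 0, 0], [-0.03, -0.103, 0.218, 0, 0, 0, 0], [-0.015, -0.103, 0.218, 0, 0, 0, 0], [0, -0.103, 0.218, 0, 0, 0, 0], [0, -0.103, 0.218, 0, 0, 0, 0], [0, -0.103, 0.218, 0, 0, 0, 0]],
])

```text
t: 3.62
position: [0.5085, 0.0975, 0.1296]
orientation: [[-0.002, 0.972, 0.234], [-0.001, 0.234, -0.972], [-1.0, -0.002, 0.0]]
force: [-3.2, -2.2, 13.4]
gripper_width: 0.0
```

Emit:
apply_moves([
  [[-0.14, 0, 0, 0, 0, 0, 0], [-0.14, 0, 0, 0, 0, 0, 0], [-0.14, 0.208, -0.436, 0, 0, 0, 0], [-0.14, 0.208, -0.436, 0, 0, 0, 0], [-0.14, 0.208, -0.436, 0, 0, 0, 0], [-0.14, 0.208, -0.436, 0, 0, 0, 0], [-0.05, 0.208, -0.436, 0, 0, 0, 0], [-0.03, 0.208, -0.436, 0, 0, 0, 0], [-0.015, 0.208, -0.436, 0, 0, 0, 0], [0, 0.208, -0.436, 0, 0, 0, 0], [0, 0.208, -0.436, 0, 0, 0, 0], [0, 0.208, -0.436, 0, 0, 0, 0]],
])

```text
t: 4.62
position: [0.5335, 0.2168, 0.1297]
orientation: [[-0.002, 0.972, 0.234], [0.002, 0.234, -0.972], [-1.0, -0.001, -0.002]]
force: [-2.7, 2.0, 7.3]
gripper_width: 0.0003
```

Emit:
apply_moves([
  [[-0.15, 0, 0, 0, 0, 0, 0], [-0.3, 0, 0, 0, 0, 0, 0], [-0.44, 0, 0.1, 0, 0, 0, 0.9], [-0.44, -0.16, 0.9, 0, 0, 0, 0.9], [-0.44, -0.16, 0.9, 0, 0, 0, 0.9], [-0.44, -0.16, 0.9, 0, 0, 0, 0.9], [-0.44, -0.16, 0.9, 0, 0, 0, 0.9], [-0.44, -0.16, 0.9, 0, 0, 0, 0.9], [-0.44, -0.16, 0.9, 0, 0, 0, 0.9]],
])

```text
t: 5.37
position: [0.5476, -0.0247, 0.2394]
orientation: [[0.002, 0.976, 0.217], [-0.009, 0.217, -0.976], [-1.0, -0.0, 0.009]]
force: [-0.2, -1.7, 0.3]
gripper_width: 0.0768
```

Emit:
apply_moves([
  [[0, -0.15, 0.7, 0, 0, 0, 0.9], [0, -0.15, 0.7, 0, 0, 0, 0.9], [0, -0.15, 0.7, 0, 0, 0, 0.9], [0, -0.15, 0.7, 0, 0, 0, 0.9], [0, -0.15, 0.7, 0, 0, 0, 0.9], [0, -0.15, 0.7, 0, 0, 0, 0.9], [0, -0.15, 0.7, 0, 0, 0, 0.9]],
])

```text
t: 5.95
position: [0.5521, -0.1918, 0.2382]
orientation: [[-0.0, 0.973, 0.231], [0.0, 0.231, -0.973], [-1.0, -0.0, -0.0]]
force: [0.2, 1.1, 0.4]
gripper_width: 0.0769
```

```bash
python3 - <<'E'
from h import *
go([.5645,-.230,.143])
c,im,D=snap("wrist","w2")
c,im,D=snap("scene","s2");c,im,D=snap("top","t2")
E
```

```text
t 5.95 at [ 0.5521 -0.1918  0.2382] yaw 13.37 q [ 0.16  0.59  0.22  1.71 -0.16  0.86  0.68]
rows [0.381 0.013 0.16 ] F [0.2 1.1 0.4] w 0.0769
```

View pics/w2.png

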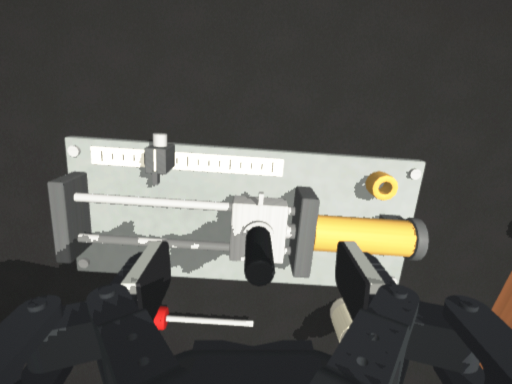

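The wrist view shows the blade tip near (155,184), the pointer tip near (261,193) and the post top near (260,265). Plate and scale are fully visible.

```bash
python3 - <<'E'
from h import *
c,im,D=load("w2")
for n,u,v,z in[("screwL",73,152,.014),("screwR",416,174,.014),("screwL2",83,265,.014)]: print(n,np.round(onz(c,u,v,z),4),np.round(dep(c,u,v,D),4))
def L(a,b):
    d=onz(c,*b,.014)-onz(c,*a,.014); return np.degrees(np.arctan2(d[1],d[0])),np.linalg.norm(d)
print(L((73,152),(416,174)))
m=(im.min(2)>205).astype(np.uint8); m[:140]=0;m[180:]=0;m[:,:85]=0;m[:,290:]=0
ys,xs=np.nonzero(m); p=np.array([onz(c,x,y,.014)[:2] for x,y in zip(xs,ys)],np.float32)
vx,vy,_,_=cv2.fitLine(p,cv2.DIST_HUBER,0,.01,.01).ravel(); print("scale yaw",np.degrees(np.arctan2(vy,vx)))
K,R,t=c; v,u=np.mgrid[0:384,0:512]; W=(np.stack([u,v,np.ones_like(u)],-1)@np.linalg.inv(K).T*D[...,None]-t)@R
q=(u>235)&(u<285)&(v>200)&(v<300)&(W[...,2]>.07)&(W[...,2]<.12)
top=q&(W[...,2]>.111); P=W[top]; print("post top",top.sum(),P.min(0),P.max(0),(P.min(0)+P.max(0))/2, cv2.minEnclosingCircle(P[:,:2].astype(np.float32)))
a=np.hstack([cv2.resize(im[170:230,230:290],None,fx=6,fy=6,interpolation=cv2.INTER_CUBIC),cv2.resize(im[130:190,130:190],None,fx=6,fy=6,interpolation=cv2.INTER_CUBIC)])
cv2.imwrite("pics/b.png",a)
E
```

```text
screwL [ 0.385 -0.208  0.014] [ 0.3856 -0.2076  0.0153]
screwR [ 0.7027 -0.1541  0.014 ] [ 0.7016 -0.1539  0.016 ]
screwL2 [ 0.404  -0.3241  0.014 ] [ 0.405  -0.3225  0.0163]
(np.float64(9.617175460187672), np.float64(0.32230445789143286))
scale yaw 11.162768
post top 628 [ 0.55734547 -0.24558172  0.1110088 ] [ 0.57780976 -0.2244211   0.11468777] [ 0.56757762 -0.23500141  0.11284829] ((0.5677588582038879, -0.23502527177333832), 0.01080682035535574)
```

View pics/b.png

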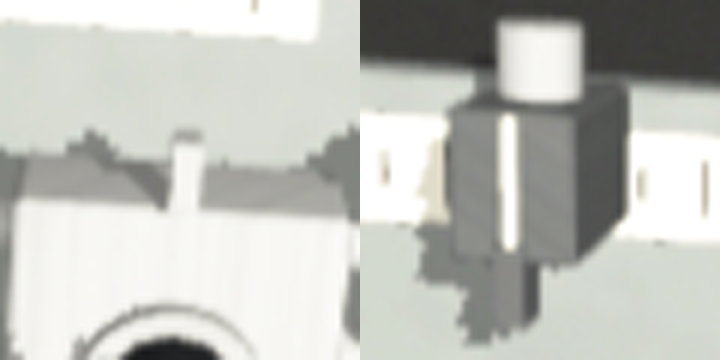

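```bash
python3 - <<'E'
from h import *
c,im,D=load("w2")
p=onz(c,261.3,193.8,.047); m=onz(c,155.3,183.7,.047); post=np.array([.5677,-.235])
print(p,m,"depth z",dep(c,261,195,D),dep(c,155,181,D))
for y in(9.6,11.2):
    a=np.radians(y); x=np.array([np.cos(a),np.sin(a)]); n=np.array([-x[1],x[0]])
    print(y,"dx,dy mark",(m-p)[:2]@x,(m-p)[:2]@n,"post-pointer x,y",(post-p[:2])@x,(post-p[:2])@n)
# plate edges
g=cv2.Canny(cv2.GaussianBlur(im,(3,3),0),60,150); ls=cv2.HoughLinesP(g,1,np.pi/360,60,minLineLength=90,maxLineGap=12)
for l in ls[:,0]:
    for z in (.012,.034):
        A,B=onz(c,l[0],l[1],z),onz(c,l[2],l[3],z); d=B-A; print(l,z,round(np.degrees(np.arctan2(d[1],d[0])),1),round(np.linalg.norm(d),3))
go([post[0],post[1],.143])
E
```

```text
[ 0.56161457 -0.19748589  0.047     ] [ 0.47195968 -0.20955684  0.047     ] depth z [ 0.56152845 -0.19831371  0.04794372] [ 0.4711895  -0.20749566  0.04629598]
9.6 dx,dy mark -0.09041242392102364 0.0030497180353646672 post-pointer x,y -0.00025597344903761834 -0.038003626834565075
11.2 dx,dy mark -0.09029202035157952 0.005572992033016496 post-pointer x,y -0.0013169971874998235 -0.037981662593883435
[ 91 201 213 208] 0.012 9.9 0.119
[ 91 201 213 208] 0.034 9.9 0.11
[ 67 136 424 161] 0.012 9.3 0.334
[ 67 136 424 161] 0.034 9.3 0.309
[ 94 146 283 159] 0.012 9.4 0.177
[ 94 146 283 159] 0.034 9.4 0.163
[ 64 192 154 199] 0.012 8.6 0.087
[ 64 192 154 199] 0.034 8.6 0.08
[ 72 136 421 160] 0.012 9.4 0.326
[ 72 136 421 160] 0.034 9.4 0.302
[ 93 164 282 176] 0.012 9.6 0.179
[ 93 164 282 176] 0.034 9.6 0.166
[153 320 253 326] 0.012 9.3 0.11
[153 320 253 326] 0.034 9.3 0.102
t 6.1 at [ 0.553  -0.1883  0.2381] yaw 13.74 q [ 0.15  0.59  0.22  1.71 -0.16  0.86  0.68]
rows [0.38  0.013 0.196] F [ 0.1 -0.2  0.2] w 0.0766
```

Tester yaw is about 9.5°, the draw is about 90 mm, and the post axis is at (0.568, -0.235). I'll align over the post, descend and grip.

Emit:
apply_moves([
  [[0, 0.013, 0.19, 0.023, 0, 0, 0.9], [0, 0.013, 0.19, 0.023, 0, 0, 0.9], [0, 0.013, 0.19, 0.023, 0, 0, 0.9], [0.15, 0.013, 0.19, 0.023, 0, 0, 0.9], [0.3, 0.013, 0.19, 0.023, 0, 0, 0.9], [0.38, 0.013, 0.19, 0.023, 0, 0, 0.9], [0.38, 0.013, 0.19, 0.023, 0, 0, 0.9], [0.38, 0.013, 0.19, 0.023, 0, 0, 0.9]],
])

```text
t: 6.77
position: [0.5671, -0.2339, 0.1425]
orientation: [[-0.002, 0.986, 0.166], [0.002, 0.166, -0.986], [-1.0, -0.002, -0.002]]
force: [0.8, 0.4, 0.7]
gripper_width: 0.0771
```

```bash
python3 -c "
from h import *
go([.5677,-.235,.143])"
```

```text
t 6.77 at [ 0.5671 -0.2339  0.1425] yaw 9.57 q [ 0.24  0.75  0.2   1.7  -0.21  0.71  0.71]
rows [-0.002  0.002  0.005] F [0.8 0.4 0.7] w 0.0771
```

Positioned over the post; close with 60 N.

Emit:
apply_moves([
  [[0, 0.002, 0.004, 0, 0, 0, 0], [0, 0.002, 0.004, 0, 0, 0, 0], [0, 0.002, 0.004, 0, 0, 0, 0], [0, 0.002, 0.004, 0, 0, 0, 0], [0, 0.002, 0.004, 0, 0, 0, 0], [0, 0.002, 0.004, 0, 0, 0, 0], [0, 0.002, 0.004, 0, 0, 0, 0], [0, 0.002, 0.004, 0, 0, 0, 0]],
], grip_force=60)

```text
t: 7.43
position: [0.5676, -0.2374, 0.1446]
orientation: [[0.001, 0.987, 0.163], [-0.0, 0.163, -0.987], [-1.0, 0.001, 0.0]]
force: [-1.6, 0.3, 5.9]
gripper_width: 0.0207
```

Emit:
apply_moves([
  [[0, -0.05, 0, 0, 0, 0, 0], [0, -0.11, 0, 0, 0, 0, 0], [0, -0.17, 0, 0, 0, 0, 0], [0, -0.23, 0, 0, 0, 0, 0], [0, -0.29, 0, 0, 0, 0, 0], [0, -0.33, 0, 0, 0, 0, 0], [0, -0.35, 0, 0, 0, 0, 0], [0, -0.35, 0, 0, 0, 0, 0], [0, -0.35, 0, 0, 0, 0, 0], [0, -0.35, 0, 0, 0, 0, 0], [0, -0.35, 0, 0, 0, 0, 0], [0, -0.35, 0, 0, 0, 0, 0]],
])

```text
t: 8.43
position: [0.4869, -0.2507, 0.1446]
orientation: [[0.012, 0.986, 0.166], [-0.002, 0.166, -0.986], [-1.0, 0.011, 0.004]]
force: [9.1, 1.6, -1.2]
gripper_width: 0.0208
```

```bash
python3 - <<'E'
from h import *
go([.5677,-.235,.143])
c,im,D=snap("wrist","w3")
a=np.radians(9.5); x=np.array([np.cos(a),np.sin(a),0])
m=np.array([.4720,-.2096,.047]); q=c[0]@(c[1]@m+c[2]); q=q[:2]/q[2]; print("mark expected px",q)
u,v=q.astype(int); print(u,v)
u0,v0=u-50,v-35; np.save("pics/o3.npy",[u0,v0])
cv2.imwrite("pics/c.png",cv2.resize(im[v0:v0+75,u0:u0+100],None,fx=8,fy=8,interpolation=cv2.INTER_CUBIC))
E
```

```text
t 8.43 at [ 0.4869 -0.2507  0.1446] yaw 9.55 q [ 0.32  0.67  0.18  1.9  -0.21  0.58  0.81]
rows [ 0.01   0.329 -0.008] F [ 9.1  1.6 -1.2] w 0.0208
mark expected px [234.62659539 152.71408656]
234 152
```

View pics/c.png

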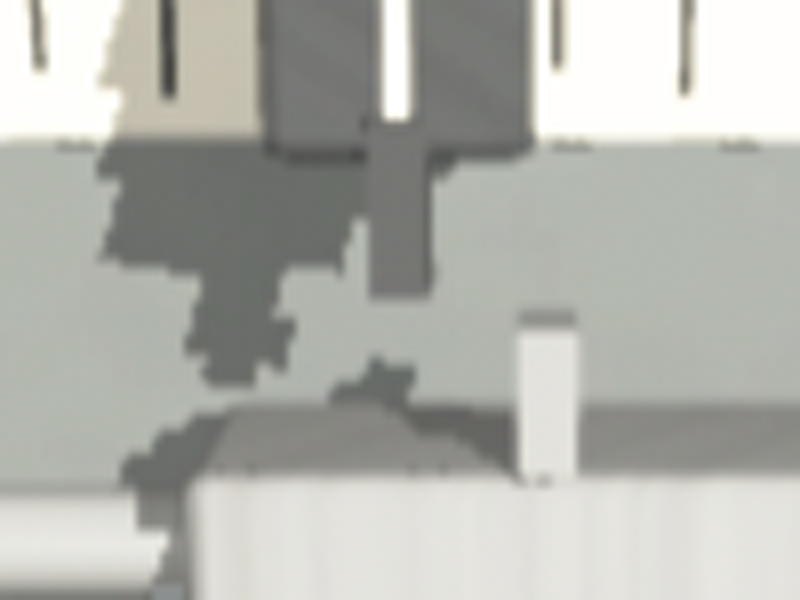

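The crop shows the blade tip centred at about (400,297) and the pointer tip at about (547,328). Each is about 61 crop pixels wide (4 mm), so roughly 9.7 mm remains.

```bash
python3 - <<'E'
from h import *
c,im,D=load("w3"); u0,v0=np.load("pics/o3.npy"); f=lambda a,b:onz(c,u0+(a+.5)/8-.5,v0+(b+.5)/8-.5,.047)
p,m=f(547.5,328),f(400,297); a=np.radians(9.5); x=np.array([np.cos(a),np.sin(a),0]); n=np.array([-x[1],x[0],0])
print(p,m,(m-p)@x*1000,(m-p)@n*1000, "w",np.linalg.norm(f(430,297)-f(369,297)))
E
```

```text
[ 0.48148546 -0.21065571  0.047     ] [ 0.47152272 -0.2102048   0.047     ] -9.751682281273295 2.0890439512263437 w 0.004030340336101971
```

Emit:
apply_moves([
  [[0, -0.015, 0, 0, 0, 0, 0], [0, -0.028, 0, 0, 0, 0, 0], [0, -0.032, 0, 0, 0, 0, 0], [0, -0.032, 0, 0, 0, 0, 0], [0, -0.032, 0, 0, 0, 0, 0], [0, -0.032, 0, 0, 0, 0, 0], [0, -0.032, 0, 0, 0, 0, 0], [0, -0.032, 0, 0, 0, 0, 0]],
])

```text
t: 9.15
position: [0.4794, -0.2519, 0.1446]
orientation: [[0.012, 0.986, 0.166], [-0.002, 0.166, -0.986], [-1.0, 0.012, 0.004]]
force: [9.9, 1.5, -0.6]
gripper_width: 0.0205
```

```bash
cat > chk.py <<'E'
from h import *
import sys
k=sys.argv[1]
go([.5677,-.235,.143])
c,im,D=snap("wrist","w"+k)
m=np.array([.4720,-.2096,.047]); q=c[0]@(c[1]@m+c[2]); u,v=(q[:2]/q[2]).astype(int)
u0,v0=u-50,v-35; np.save(f"pics/o{k}.npy",[u0,v0])
cv2.imwrite(f"pics/c{k}.png",cv2.resize(im[v0:v0+75,u0:u0+100],None,fx=8,fy=8,interpolation=cv2.INTER_CUBIC))
E
python3 chk.py 4
```

```text
t 9.15 at [ 0.4794 -0.2519  0.1446] yaw 9.58 q [ 0.33  0.67  0.18  1.91 -0.21  0.57  0.81]
rows [ 0.011  0.359 -0.008] F [ 9.9  1.5 -0.6] w 0.0205
```

View pics/c4.png

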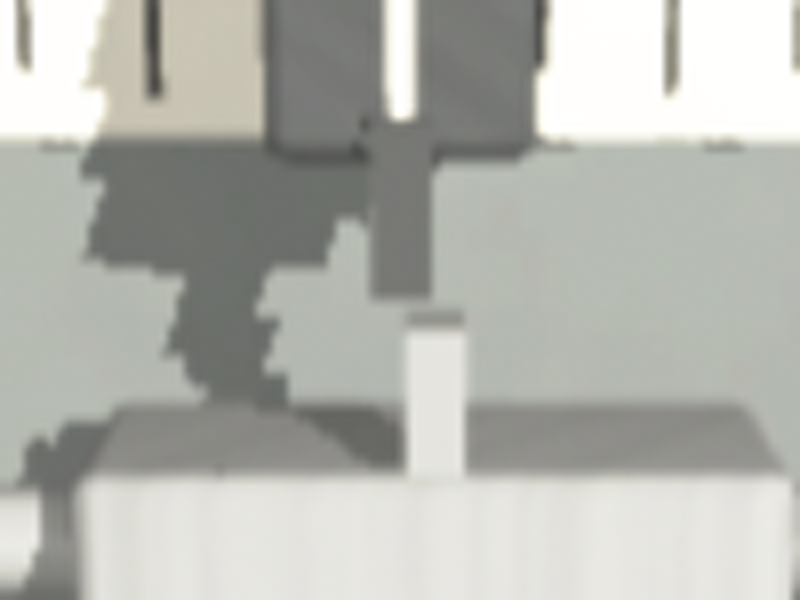

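The pointer is at x≈435 and the blade at x≈401 in the crop, so 2.25 mm remains.

Emit:
apply_moves([
  [[0, -0.006, 0, 0, 0, 0, 0], [0, -0.0095, 0, 0, 0, 0, 0], [0, -0.0095, 0, 0, 0, 0, 0], [0, -0.0095, 0, 0, 0, 0, 0], [0, -0.0095, 0, 0, 0, 0, 0], [0, -0.0095, 0, 0, 0, 0, 0], [0, -0.0095, 0, 0, 0, 0, 0], [0, -0.0095, 0, 0, 0, 0, 0], [0, -0.0095, 0, 0, 0, 0, 0], [0, -0.0095, 0, 0, 0, 0, 0]],
])

```text
t: 10.03
position: [0.4772, -0.2522, 0.1446]
orientation: [[0.012, 0.986, 0.166], [-0.002, 0.166, -0.986], [-1.0, 0.012, 0.004]]
force: [9.7, 1.4, -1.4]
gripper_width: 0.0207
```

```bash
python3 chk.py 5
```

```text
t 10.03 at [ 0.4772 -0.2522  0.1446] yaw 9.58 q [ 0.33  0.66  0.18  1.92 -0.21  0.56  0.82]
rows [ 0.011  0.368 -0.008] F [ 9.7  1.4 -1.4] w 0.0207
```

View pics/c5.png

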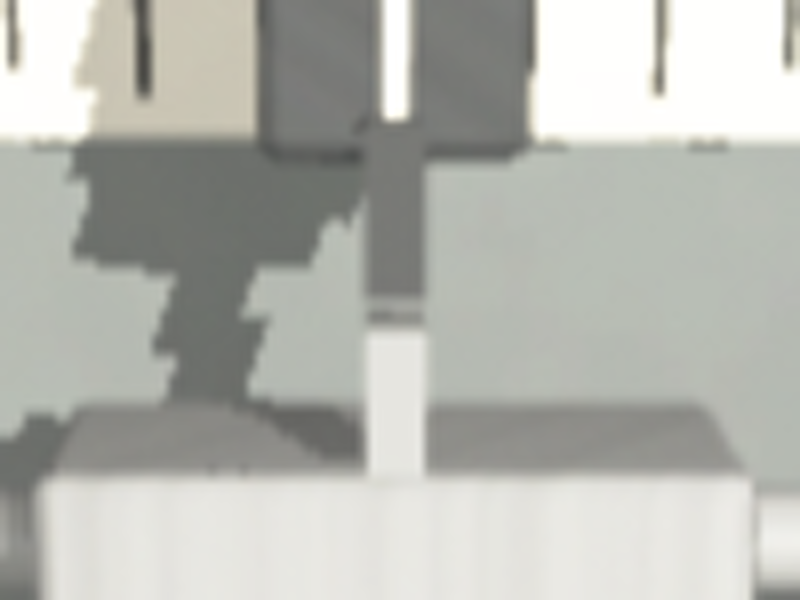

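The pointer and blade edges coincide (both 366–426 px). I'll run a quick steadiness check, compare the bystanders with the first top picture, then hand in.

```bash
python3 - <<'E'
from h import *
c,im,D=snap("top","t6"); _,i0,_=load("top0")
d=cv2.absdiff(im,i0).max(2)
for n,b in dict(console=(155,165,255,268),case=(110,172,155,230),screwdriver=(402,180,432,264),oil=(381,132,404,160),bushing=(325,148,341,163)).items():
    print(n,(d[b[1]:b[3],b[0]:b[2]]>60).sum())
o=get_obs(); print(o["t"],np.round(o["position"],4),np.abs(o["joint_vel"]).max(),o["gripper_width"])
print(sign_off())
E
```

```text
console 0
case 0
screwdriver 1713
oil 0
bushing 0
10.1333 [ 0.4772 -0.2522  0.1446] 0.0019776041103736937 0.020513354682280653
the job is handed in; nothing more can be done
None
```

The job is handed in at about 10 s: the keys are pressed and the gripper is holding the carriage at the mark.

- **Keys:** I pressed small round, then oblong, then large round, with the fingers closed. Each press showed 7–13 N, above the 4.5 N needed for full travel, with the fingertips about 6 mm below the keys' up height. I lifted clear after each one. The small key took two pushes without lifting, because the first stopped at about 3.4 mm. I did not measure the keys coming back up individually, but the console looked unchanged in the last top picture.
- **Carriage:** I gripped the post at 60 N and drew it out about 90 mm. In the last wrist close-up the pointer and blade edges coincide to about 0.1 mm. The arm is steady, with joint speeds below 0.002 rad/s and a pull of about 10 N.
- **Bystanders:** The last top picture shows no change at the console (its box also took in the wrench, cell and socket), bit case, oil or bushing. The screwdriver's area did differ. I believe that is the arm blocking the view or casting a shadow, since the fingers stayed about 70 mm above the bench or higher and there was no unexpected force, but I did not confirm it.

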